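# Put the washed coffee, sugar and tea things back together

### The job

The coffee things are washed and dry: put the scoop back in the rectangular coffee box, and put each of the three wooden lids on the vessel it fits, fully home and level. Set things down rather than letting them fall, leave the vessels standing where they are, and do not disturb the jam jar or the plates.

Things in the scene. Friction and masses are not known exactly. Their poses are not given: they have to be found in the camera images.
- coffee_box: Open rectangular stoneware box, blue glaze, 112 mm (its x) by 136 mm (its y, the long side) outside, 60 mm high; walls and floor 4 mm thick, so 104 x 128 mm inside, 56 mm deep. Loose, about 0.55 kg. Origin: centre of the underside, on the table; z up.
- sugar_bowl: Open round stoneware sugar bowl with two small ear handles (at +y and -y), blue glaze, 100 mm across and 62 mm high, mouth 91 mm across. Loose, about 0.4 kg. Origin: centre of the underside; z up.
- tea_canister: Open round, tall stoneware tea canister, blue glaze, 76 mm across and 96 mm high, mouth 67 mm across. Loose, about 0.42 kg. Origin: centre of the underside; z up.
- coffee_lid_handle (a point): Rectangular wooden lid, 112 (x) by 136 mm (y), 0.14 kg, foot of its plug 86 x 110 mm. Bridge handle on top, along y: bar 76 mm long, 16 mm wide, its top 34 mm, its underside 12 mm above the plate. Point: in the bar at mid-lid, 10 mm below its top, 24 mm above the plate, 40 mm above the foot of the plug it stands on. Plate 6 mm, tapered plug 10 mm deep. Seated: point 30 mm above the rim, either way round.
- sugar_lid_knob (a point): Larger round wooden lid, 100 mm across, 85 g, central knob 26 mm in diameter, 34 mm tall. Plate 6 mm thick, under it a tapered plug 10 mm deep (73 mm across at its foot, 85 at the top) that goes into the mouth. Point: in the knob on the axis, 10 mm below its top, 24 mm above the plate, 40 mm above the foot of the plug it stands on; z up. Seated: plate on the rim, point 30 mm above the rim.
- tea_lid_knob (a point): Smaller round wooden lid, 76 mm across, 60 g, central knob 26 mm in diameter, 34 mm tall. Plate 6 mm thick, under it a tapered plug 10 mm deep (49 mm across at its foot, 61 at the top) that goes into the mouth. Point: in the knob on the axis, 10 mm below its top, 24 mm above the plate, 40 mm above the foot of the plug it stands on; z up. Seated: plate on the rim, point 30 mm above the rim.
- scoop_grip (a point): Short stainless coffee scoop standing on its cup, 86 mm long, 45 g. Flat handle 12 mm wide, 5 mm thick, its middle 24.5 mm above the underside; cup 40 mm across, 28 mm tall. Point: in the handle, 25 mm from its free end; x points along the handle to the cup, whose axis is 41 mm from the point; the middle of the scoop's length is 18 mm from the point along x; z up.
- jam_jar_center (a point): Bystander: closed glass jam jar with clip-lock lid, 84 mm across, 107 mm high. Point at its centre, half-way up.
- plate_upper: Bystander: the upper of two stacked green melamine plates, 200 mm across; the stack is 28 mm high. Origin: centre of the upper plate's underside.

How it is judged (in metres and radians):
At the end, for the whole second after the job is handed in: Scoop inside the coffee box; each lid seated on its own vessel (within 8 mm of its axis, 4 mm of its seated height, level and the coffee lid square within about 0.1 rad); the vessels upright on the table within 50 mm of where they stood; all at rest (horizontal distance between sugar_lid_knob and sugar_bowl below 0.008 m and z of sugar_lid_knob in the frame of sugar_bowl between 0.088 and 0.096 m and angle between each of sugar_lid_knob, tea_lid_knob, coffee_lid_handle, sugar_bowl, tea_canister, coffee_box's own z axis and vertical below 0.08 rad and horizontal distance between tea_lid_knob and tea_canister below 0.008 m and z of tea_lid_knob in the frame of tea_canister between 0.122 and 0.13 m and horizontal distance between coffee_lid_handle and coffee_box below 0.008 m and z of coffee_lid_handle in the frame of coffee_box between 0.086 and 0.094 m and angle between the x axis of coffee_box and the x axis of coffee_lid_handle, either way round below 0.1 rad and x of scoop_grip in the frame of coffee_box between -0.053 and 0.053 m and y of scoop_grip in the frame of coffee_box between -0.065 and 0.065 m and z of scoop_grip in the frame of coffee_box between 0 and 0.05 m and distance of each of sugar_bowl, tea_canister, coffee_box from where it was at the start of the episode below 0.05 m and height (world z) of each of sugar_bowl, tea_canister, coffee_box below 0.02 m and linear speed of each of sugar_lid, tea_lid, coffee_lid, scoop, sugar_bowl, tea_canister, coffee_box below 0.02 m/s); the robot touches nothing.
It fails at once if a lid or the scoop is dropped or thrown (falls freely by more than about 30 mm) ((linear speed of sugar_lid above 0.8 m/s and contact force between the fingers and sugar_lid below 0.05 N) or (linear speed of tea_lid above 0.8 m/s and contact force between the fingers and tea_lid below 0.05 N) or (linear speed of coffee_lid above 0.8 m/s and contact force between the fingers and coffee_lid below 0.05 N) or (linear speed of scoop above 0.8 m/s and contact force between the fingers and scoop below 0.05 N)).
It fails at once if the jam jar or the plates are pushed aside or tipped (over 25 mm) (distance of any of jam_jar_center, plate_upper from where it was at the start of the episode above 0.025 m or angle between jam_jar_center's own z axis and vertical above 0.3 rad).
It fails at once if a vessel is knocked over (angle between any of sugar_bowl, tea_canister, coffee_box's own z axis and vertical above 0.6 rad).
It also fails if it takes over 115 s, if anything falls off the work surface, if the arm or the gripper's body presses on something with over 40 N, if the wrist force passes 120 N, or if a joint passes its speed limit or range.

### The arm

A 7-joint arm with a two-finger parallel gripper is mounted at the origin on the work surface. World frame = base frame: x ahead of the robot, y to its left, z up, the work surface at z = 0. Lengths are in mm, angles in rad, forces in N, time in s.
With the tool pointing down it reaches from about 400 to 875 mm from the base axis. Payload 4.4 kg.
Tool frame: the origin (TCP) lies at the very end of the fingers, on their centre line; the grasp point (between the pads) lies 19 mm behind it; z points along the fingers, y is the direction in which the jaws open and shut (so a half turn about z gives the same grasp; the last joint's range is limited). The gripper opens to 85 mm and grips with 20 to 120 N. Pads are 22 mm wide; open, the fingers measure 114 mm over their backs; the gripper's body (76 mm by 85 mm) begins 54 mm behind the grasp point. The pads swing forward as they close: fully open they stand 13 mm farther back than shut.
Start: joints at [-1.193, 0.628, 0.038, 1.517, -0.027, 0.996, -0.02], TCP at [279.073, 587.057, 231.313] pointing down, gripper open.
Joint ranges: [-3.06, 3.06], [-0.37, 2.12], [-1.25, 1.32], [0.18, 2.47], [-1.1, 4.24], [0.23, 1.98], [-2.94, 2.94]. Speed limits (rad/s): [2.57, 2.57, 3.14, 3.14, 3.14, 3.14, 3.14].

### API

Orientations are given as [roll, pitch, yaw] about the fixed x, y, z axes, in that order (R = Rz(yaw) Ry(pitch) Rx(roll)).
In Python, from cell import read_state, get_image, calibration, finish_job gives the robot as it stands. The module is installed in compiled form; this text tells all that it offers.
- The arm moves only by the tool apply_moves, never from a script. Its argument "increments" is a list of rows, each an object of numbers: "tx", "ty", "tz": the shift along the world's x, y, z in m; "rx", "ry", "rz": the turn, a rotation vector about the world's x, y, z in units of 5 degrees (1.0 is 5 degrees); "claw": the finger opening in m, from 0 to 0.0854. In form: [{"tx": .., "ty": .., "tz": .., "rx": .., "ry": .., "rz": .., "claw": ..}, ...]. A call has 1 to 12 rows; each row is the pose to reach, as a shift and turn from the pose commanded when the call began; what a row does not reach only later rows make up. A row lasts 1/10 s, in which the tool goes at most 50 mm and 8.59 degrees, less where a joint would pass 70% of its speed; a pose out of reach is approached as far as the arm can. A call with a gripper value outside its range is refused whole. The fingers move at their own pace and stop on an object; the grip force is fixed at half the most. Time passes only in rows, so rows that repeat a pose let the fingers close. It gives the time, the measured TCP pose, the force and the opening at its end, in the units of the state.
- read_state(): the state, without advancing time (a new reading comes with each control period).
- get_image(name): name is "scene" or "top"; returns the picture (400x640x3 uint8, red, green, blue); there is no depth.
- calibration(name): a dict with "camera_matrix" (3x3 intrinsics, pixels), "distortion" ([k1, k2, p1, p2, k3] as OpenCV has them; the pictures are not rectified), "origin" and "attitude" of the camera in the world. Camera axes: x right, y up, looking along -z (the intrinsics and any distortion apply to the point x, -y, -z); pixel columns grow to the right and rows downward; lengths in mm; the calibration is good to about 2 mm. A picture is of the moment at which its call begins. calibration takes no time and is no camera call.
- finish_job(): hands the job in, once; it reports no verdict.
The state is a dict: "clock": time; "qpos": joint angles; "qd": joint speeds; "tau": joint torques, N m; "eef_pos": TCP position; "tool_rot": TCP orientation; "force": force on the tool from outside, world axes, zero at the start; "torque": the same for the moment, N m; "width": finger opening in mm.
Only numpy, scipy, OpenCV 4.12 (cv2) and the standard library are available. Lean on these libraries where they do the work, as an engineer would, in place of code of your own. Each camera call takes 0.05 s, during which the arm holds its last target. There are 200 camera calls.

## Working session

There is one attempt and no reset: what is moved stays moved. The work goes in short steps, Python scripts to look and compute and a tool call to move; the robot and the scene stay as the last step left them, time stands still between calls to the robot, and variables do not carry over. Pictures are saved under pics/ and viewed, about 12 in all and at most 16, crops included, and the job is handed in when it is done.

Besides the shell and the picture viewer there is one more tool, called after ">>>" as name(argument=value, ...) on one line, values as JSON. apply_moves: Moves the arm, as the interface text tells. Its arguments: {"type":"object","properties":{"increments":{"type":"array"}},"required":["increments"]}

```bash
mkdir -p pics
cat > h.py <<'E'
import numpy as np, cv2
from cell import read_state, get_image, calibration, finish_job
from scipy.spatial.transform import Rotation as R
def cam(n):
    c=calibration(n); K=np.array(c["camera_matrix"],float); d=np.array(c["distortion"],float)
    a=np.array(c["attitude"],float); A=a if a.shape==(3,3) else R.from_euler('xyz',a).as_matrix()
    return K,d,np.array(c["origin"],float),A
def ray(n,uv):
    K,d,o,A=cam(n); p=cv2.undistortPoints(np.array(uv,float).reshape(-1,1,2),K,d).reshape(-1,2)
    v=np.c_[p[:,0],-p[:,1],-np.ones(len(p))]; return o,v@A.T
def at(n,uv,z):
    o,v=ray(n,uv); return o+v*((z-o[2])/v[:,2])[:,None]
def proj(n,P):
    K,d,o,A=cam(n); q=(np.array(P,float).reshape(-1,3)-o)@A; q=q*[1,-1,-1]
    return cv2.projectPoints(q,np.zeros(3),np.zeros(3),K,d)[0].reshape(-1,2)
def snap(n,f):
    im=get_image(n); cv2.imwrite('pics/'+f,im[:,:,::-1]); return im
E
python3 - <<'E'
from h import *
for n in("scene","top"): snap(n,n+"0.png"); print(n,calibration(n))
print(read_state())
E
```

```text
scene {'camera_matrix': array([[465.0528019 ,   0.        , 319.71488639],
       [  0.        , 465.0528019 , 202.49550433],
       [  0.        ,   0.        ,   1.        ]]), 'distortion': array([0.01193545, 0.        , 0.        , 0.        , 0.        ]), 'origin': array([ 990.24088553, -584.55032325,  966.66749233]), 'attitude': array([ 0.66777762, -0.01180072,  0.66023662])}
top {'camera_matrix': array([[412.8785797 ,   0.        , 323.15143945],
       [  0.        , 412.8785797 , 206.57205893],
       [  0.        ,   0.        ,   1.        ]]), 'distortion': array([-0.02071716,  0.        ,  0.        ,  0.        ,  0.        ]), 'origin': array([ 432.63843038,  -50.98560074, 1302.99262477]), 'attitude': array([ 0.1080929 ,  0.0080787 , -1.56888777])}
{'clock': 0.1, 'qpos': array([-1.19276735,  0.62925338,  0.03842615,  1.51827413, -0.02699033,
        0.99627757, -0.01996568]), 'qd': array([-0.00191507, -0.0008941 , -0.00176402, -0.00329016, -0.00137158,
       -0.00111378, -0.00047496]), 'tau': array([ 2.54639948e-03, -5.64531791e+01,  1.23015549e+00, -1.93973333e+01,
        1.12161494e-02,  5.36556967e-03, -1.31272465e-06]), 'eef_pos': array([278.83669551, 586.53850834, 230.47890103]), 'tool_rot': array([-3.13989767e+00,  1.41494424e-05,  2.69781819e+00]), 'force': array([0.32383284, 0.85103393, 0.59459418]), 'torque': array([-0.05886167, -0.00042806, -0.06519521]), 'width': 85.26913061924267}
```

View pics/top0.png

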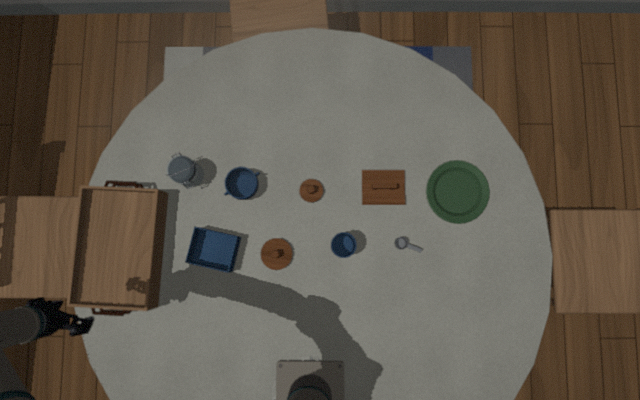

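View pics/scene0.png

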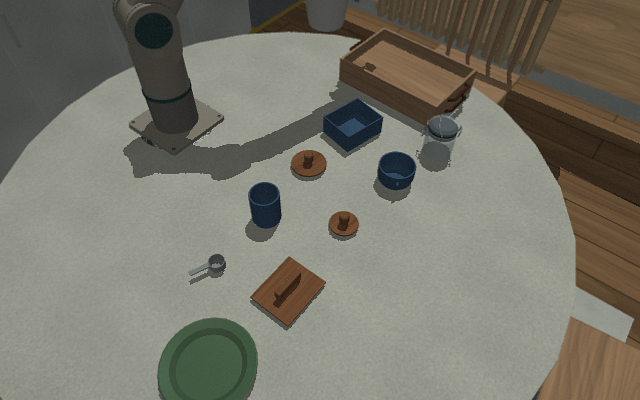

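The top view shows the coffee box at (214,249), bowl (242,183) and canister (344,244). The lids are at (277,254) sugar, (312,190) tea and (384,187) coffee. The scoop is at (402,243) to (422,249), the jar at (182,169) and the plates at (458,191). Next I fit outlines in both views.

```bash
cat > fit.py <<'E'
from h import *
from scipy.optimize import minimize
def disc(r,z,n=48):
    t=np.linspace(0,2*np.pi,n,endpoint=False); return np.c_[r*np.cos(t),r*np.sin(t),np.full(n,z)]
def rect(a,b,z): return np.array([[sx*a/2,sy*b/2,z] for sx in(-1,1) for sy in(-1,1)])
def cyl(r,z0,z1): return np.r_[disc(r,z0),disc(r,z1)]
def box(a,b,z0,z1): return np.r_[rect(a,b,z0),rect(a,b,z1)]
bowl=[cyl(50,0,62)]
M=dict(coffee_box=[box(112,136,0,60)],sugar_bowl=bowl,tea_canister=[cyl(38,0,96)],
 coffee_lid=[box(112,136,10,16),box(16,76,16,50)],
 sugar_lid=[cyl(50,10,16),cyl(13,16,50)],tea_lid=[cyl(38,10,16),cyl(13,16,50)])
S=4
def mask(n,parts,p,z0=0):
    m=np.zeros((400*S,640*S),np.uint8); c,s=np.cos(p[2]),np.sin(p[2])
    for q in parts:
        w=np.c_[q[:,0]*c-q[:,1]*s+p[0],q[:,0]*s+q[:,1]*c+p[1],q[:,2]+z0]
        u=((proj(n,w)+.5)*S).astype(np.int32); cv2.fillConvexPoly(m,cv2.convexHull(u),1)
    return m
def seg(im,name):
    f=cv2.resize(im,None,fx=S,fy=S,interpolation=cv2.INTER_LINEAR).astype(int)
    r,b=f[...,0],f[...,2]
    return ((b-r>12) if name in('coffee_box','sugar_bowl','tea_canister') else (r-b>0.28*r+3)).astype(np.uint8)
def fit(name,ims,x0,z0=0,both=True):
    cams=list(ims)
    G={n:seg(ims[n],name) for n in cams}
    W={}
    for n in cams:
        u=proj(n,[x0[0],x0[1],30+z0])[0]*S; W[n]=[slice(max(0,int(u[1]-45*S)),int(u[1]+45*S)),slice(max(0,int(u[0]-45*S)),int(u[0]+45*S))]
        k,l,st,_=cv2.connectedComponentsWithStats(G[n][tuple(W[n])])
        h=45*S; d=np.argwhere(l>0); i=d[np.argmin(((d-[min(h,l.shape[0]//2),h])**2).sum(1))]
        g=np.zeros_like(G[n]); g[tuple(W[n])]=(l==l[tuple(i)]); 
        G[n]=cv2.morphologyEx(g,cv2.MORPH_CLOSE,np.ones((25,25),np.uint8))
    def c(p,nn=cams):
        t=0
        for n in nn:
            a=mask(n,M[name],p,z0)[tuple(W[n])]; g=G[n][tuple(W[n])]
            t+=1-(a&g).sum()/max(1,(a|g).sum())
        return t/len(nn)
    sq='coffee' in name
    def go(nn):
        best=None
        for y in ([-.3,-.1,.1,.3] if sq else [0]):
            s=np.array([[0,0,0],[15,0,0],[0,15,0],[0,0,.2]])+[x0[0],x0[1],y+x0[2]]
            if not sq: s=s[:3,:2]; r=minimize(lambda p:c([*p,0],nn),s.mean(0),method='Nelder-Mead',options=dict(initial_simplex=s,xatol=.1,fatol=1e-4,maxiter=120))
            else: r=minimize(lambda p:c(p,nn),s.mean(0),method='Nelder-Mead',options=dict(initial_simplex=s,xatol=.1,fatol=1e-4,maxiter=120))
            if best is None or r.fun<best.fun: best=r
        return best
    rs=[go(cams)]+([go([n]) for n in cams] if len(cams)>1 else [])
    print(name,*[(r.x.round(3).tolist(),round(r.fun,3)) for r in rs]); return rs[0].x
E
cat > m0.py <<'E'
from fit import *
ims={n:cv2.imread(f'pics/{n}0.png')[:,:,::-1] for n in('scene','top')}
px=dict(coffee_box=(214,249),sugar_bowl=(242,183),tea_canister=(344,244),coffee_lid=(384,187),sugar_lid=(277,254),tea_lid=(312,190))
for k,u in px.items():
    x=at('top',[u],40)[0]; fit(k,ims,[x[0],x[1],0])
print(at('top',[(182,169),(458,191)],50),at('scene',[(440,140)],50))
print('scoop',at('top',[(402,243),(422,249)],26),at('scene',[(217,263),(190,274)],26))
a=cv2.resize(ims['top'][215:275,375:450],None,fx=5.3,fy=5.3,interpolation=cv2.INTER_CUBIC)
b=cv2.resize(ims['scene'][240:300,175:250],None,fx=5.3,fy=5.3,interpolation=cv2.INTER_CUBIC)
cv2.imwrite('pics/scoop.png',np.hstack([a,b])[:,:,::-1])
E
python3 m0.py
```

```text
coffee_box ([439.236, 299.401, -0.215], np.float64(0.034)) ([439.681, 299.993, -0.227], np.float64(0.022)) ([438.612, 297.086, -0.217], np.float64(0.047))
sugar_bowl ([643.286, 214.929], np.float64(0.152)) ([637.428, 227.159], np.float64(0.141)) ([644.036, 214.139], np.float64(0.151))
tea_canister ([453.043, -98.902], np.float64(0.07)) ([451.211, -95.975], np.float64(0.057)) ([453.1, -100.815], np.float64(0.064))Traceback (most recent call last):
  File "m0.py", line 5, in <module>
    x=at('top',[u],40)[0]; fit(k,ims,[x[0],x[1],0])
                           ~~~^^^^^^^^^^^^^^^^^^^^^
  File "fit.py", line 48, in fit
    rs=[go(cams)]+([go([n]) for n in cams] if len(cams)>1 else [])
                    ~~^^^^^
  File "fit.py", line 45, in go
    else: r=minimize(lambda p:c(p,nn),s.mean(0),method='Nelder-Mead',options=dict(initial_simplex=s,xatol=.1,fatol=1e-4,maxiter=120))
            ~~~~~~~~^^^^^^^^^^^^^^^^^^^^^^^^^^^^^^^^^^^^^^^^^^^^^^^^^^^^^^^^^^^^^^^^^^^^^^^^^^^^^^^^^^^^^^^^^^^^^^^^^^^^^^^^^^^^^^^^^
    res = _minimize_neldermead(fun, x0, args, callback, bounds=bounds,
          
[... 177 characters left out ...]
p,nn),s.mean(0),method='Nelder-Mead',options=dict(initial_simplex=s,xatol=.1,fatol=1e-4,maxiter=120))
                              ~^^^^^^
  File "fit.py", line 36, in c
    a=mask(n,M[name],p,z0)[tuple(W[n])]; g=G[n][tuple(W[n])]
      ~~~~^^^^^^^^^^^^^^^^
  File "fit.py", line 17, in mask
    u=((proj(n,w)+.5)*S).astype(np.int32); cv2.fillConvexPoly(m,cv2.convexHull(u),1)
        ~~~~^^^^^
  File "h.py", line 14, in proj
    K,d,o,A=cam(n); q=(np.array(P,float).reshape(-1,3)-o)@A; q=q*[1,-1,-1]
            ~~~^^^
  File "h.py", line 5, in cam
    c=calibration(n); K=np.array(c["camera_matrix"],float); d=np.array(c["distortion"],float)
ValueError: time passes only in moves, steps and waits
```

```bash
python3 - <<'E'
s=open('h.py').read()
s=s.replace('def cam(n):\n','import functools\n@functools.cache\ndef cam(n):\n'); open('h.py','w').write(s)
f=open('fit.py').read()
f=f.replace("    def c(p,nn=cams)","        if name=='sugar_bowl': G[n]=cv2.morphologyEx(G[n],cv2.MORPH_OPEN,cv2.getStructuringElement(cv2.MORPH_ELLIPSE,(75,75)))\n        print(n,G[n].sum(),end=' ')\n    def c(p,nn=cams)"); open('fit.py','w').write(f)
E
time python3 m0.py
```

```text
scene 32862 top 28373 coffee_box ([439.236, 299.401, -0.215], np.float64(0.034)) ([439.681, 299.993, -0.227], np.float64(0.022)) ([438.612, 297.086, -0.217], np.float64(0.047))
scene 18740 top 13357 sugar_bowl ([643.949, 214.936], np.float64(0.151)) ([637.428, 227.159], np.float64(0.148)) ([643.272, 213.792], np.float64(0.141))
scene 19830 top 8230 tea_canister ([453.043, -98.902], np.float64(0.07)) ([451.211, -95.975], np.float64(0.057)) ([453.1, -100.815], np.float64(0.064))
scene 43034 top 23381 coffee_lid ([635.151, -227.782, 0.001], np.float64(0.043)) ([634.99, -226.557, -0.002], np.float64(0.029)) ([635.378, -228.958, 0.006], np.float64(0.054))
scene 11985 top 12432 sugar_lid ([425.643, 107.172], np.float64(0.065)) ([425.578, 109.431], np.float64(0.056)) ([426.433, 105.222], np.float64(0.067))
scene 9323 top 6763 tea_lid ([625.261, -0.041], np.float64(0.084)) ([625.293, 2.118], np.float64(0.071)) ([624.754, -1.198], np.float64(0.089))
[[ 685.29800356  397.20294606   50.        ]
 [ 617.01187411 -453.69963072   50.        ]] [[683.59988772 380.55644256  50.        ]]
scoop [[ 458.6011727  -283.45946667   26.        ]
 [ 440.26962263 -344.64600683   26.        ]] [[ 466.50485469 -281.84059427   26.        ]
 [ 439.10847872 -340.32603457   26.        ]]
real	0m10.321s
user	0m9.544s
sys	0m1.108s
```

View pics/scoop.png

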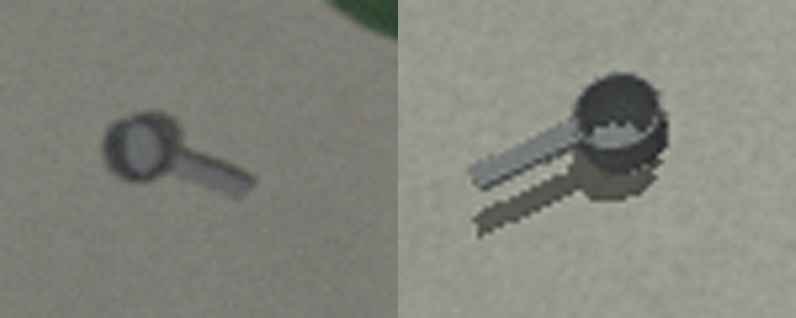

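The crop shows the scoop standing. In the top view its cup rim is centred near (402.0,242.7) and the handle tip near (421.6,250.3). In the scene view they are near (216.7,260.8) and (190,274). The bowl fit disagrees between the views, so I look at the bowl and refine.

Run:
```python
from fit import *
ims={n:cv2.imread(f'pics/{n}0.png')[:,:,::-1] for n in('scene','top')}
for n,c,t in(('top',(402,242.7),(421.6,250.3)),('scene',(216.7,260.8),(190,274.2))):
    C=at(n,[c],28)[0];T=at(n,[t],25)[0]; d=C-T; L=np.hypot(*d[:2]); print(n,C.round(1),T.round(1),L,np.arctan2(d[1],d[0]),(T+25*d/L).round(1))
def crop(n,x0,y0):
    a=ims[n][y0:y0+75,x0:x0+75].copy(); a=np.clip(a.astype(float)*1.6,0,255).astype(np.uint8)
    a=cv2.resize(a,None,fx=5.3,fy=5.3,interpolation=cv2.INTER_CUBIC)
    p=[644,216] 
    for z in(0,62):
        u=(proj(n,disc(50 if z else 40,z)+[*p,0])-[x0,y0]+.5)*5.3; cv2.polylines(a,[u.astype(np.int32)],True,(255,0,0) if z else (255,255,0))
    return a
cv2.imwrite('pics/bowl.png',np.hstack([crop('top',205,145),crop('scene',360,135)])[:,:,::-1])
print(read_state()['clock'])
```

```text
top [ 459.5 -283.1   28. ] [ 436.3 -343.6   25. ] 64.7364565061823 1.2044992805290695 [ 445.2 -320.2   26.2]
scene [ 462.8 -278.7   28. ] [ 438.9 -340.4   25. ] 66.14698111560821 1.201254247801813 [ 447.9 -317.1   26.1]
0.1
```

View pics/bowl.png

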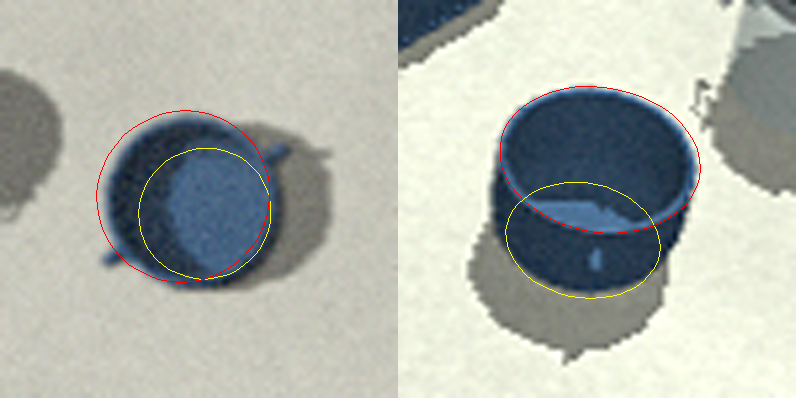

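>>> apply_moves(increments=[{"tx": 0.146, "ty": -0.48}, {"tx": 0.146, "ty": -0.48}, {"tx": 0.146, "ty": -0.48}, {"tx": 0.146, "ty": -0.48}, {"tx": 0.146, "ty": -0.48}, {"tx": 0.146, "ty": -0.48}, {"tx": 0.146, "ty": -0.48}, {"tx": 0.146, "ty": -0.48}, {"tx": 0.146, "ty": -0.48, "claw": 0.06}, {"tx": 0.146, "ty": -0.48, "claw": 0.06}, {"tx": 0.146, "ty": -0.48, "claw": 0.06}, {"tx": 0.146, "ty": -0.48, "claw": 0.06}])

```text
$.increments[0]: bad value
```

The bowl rim is centred at (643,214) within about 2 mm. The top view reads a slightly lower y than the scene view, as for the other objects. A row evidently needs all its keys.

>>> apply_moves(increments=[{"tx": 0.147, "ty": -0.479, "tz": 0, "rx": 0, "ry": 0, "rz": 0, "claw": 0.06}, {"tx": 0.147, "ty": -0.479, "tz": 0, "rx": 0, "ry": 0, "rz": 0, "claw": 0.06}, {"tx": 0.147, "ty": -0.479, "tz": 0, "rx": 0, "ry": 0, "rz": 0, "claw": 0.06}, {"tx": 0.147, "ty": -0.479, "tz": 0, "rx": 0, "ry": 0, "rz": 0, "claw": 0.06}, {"tx": 0.147, "ty": -0.479, "tz": 0, "rx": 0, "ry": 0, "rz": 0, "claw": 0.06}, {"tx": 0.147, "ty": -0.479, "tz": 0, "rx": 0, "ry": 0, "rz": 0, "claw": 0.06}, {"tx": 0.147, "ty": -0.479, "tz": 0, "rx": 0, "ry": 0, "rz": 0, "claw": 0.06}, {"tx": 0.147, "ty": -0.479, "tz": 0, "rx": 0, "ry": 0, "rz": 0, "claw": 0.06}, {"tx": 0.147, "ty": -0.479, "tz": 0, "rx": 0, "ry": 0, "rz": 0, "claw": 0.06}, {"tx": 0.147, "ty": -0.479, "tz": 0, "rx": 0, "ry": 0, "rz": 0, "claw": 0.06}, {"tx": 0.147, "ty": -0.479, "tz": 0, "rx": 0, "ry": 0, "rz": 0, "claw": 0.06}, {"tx": 0.147, "ty": -0.479, "tz": 0, "rx": 0, "ry": 0, "rz": 0, "claw": 0.06}])

```text
clock: 1.3
eef_pos: [426.2, 106.7, 231.2]
tool_rot: [-3.141, -0.0, 2.694]
force: [-0.8, 0.4, 0.2]
width: 60.0
```

>>> apply_moves(increments=[{"tx": 0, "ty": 0, "tz": -0.05, "rx": 0, "ry": 0, "rz": 0, "claw": 0.06}, {"tx": 0, "ty": 0, "tz": -0.1, "rx": 0, "ry": 0, "rz": 0, "claw": 0.06}, {"tx": 0, "ty": 0, "tz": -0.14, "rx": 0, "ry": 0, "rz": 0, "claw": 0.06}, {"tx": 0, "ty": 0, "tz": -0.17, "rx": 0, "ry": 0, "rz": 0, "claw": 0.06}, {"tx": 0, "ty": 0, "tz": -0.19, "rx": 0, "ry": 0, "rz": 0, "claw": 0.06}, {"tx": 0, "ty": 0, "tz": -0.205, "rx": 0, "ry": 0, "rz": 0, "claw": 0.06}, {"tx": 0, "ty": 0, "tz": -0.208, "rx": 0, "ry": 0, "rz": 0, "claw": 0.05}, {"tx": 0, "ty": 0, "tz": -0.208, "rx": 0, "ry": 0, "rz": 0, "claw": 0.01}, {"tx": 0, "ty": 0, "tz": -0.208, "rx": 0, "ry": 0, "rz": 0, "claw": 0.01}, {"tx": 0, "ty": 0, "tz": -0.208, "rx": 0, "ry": 0, "rz": 0, "claw": 0.01}, {"tx": 0, "ty": 0, "tz": -0.208, "rx": 0, "ry": 0, "rz": 0, "claw": 0.01}, {"tx": 0, "ty": 0, "tz": -0.208, "rx": 0, "ry": 0, "rz": 0, "claw": 0.01}])

```text
clock: 2.5
eef_pos: [426.2, 108.5, 23.5]
tool_rot: [3.141, -0.0, 2.698]
force: [0.7, -0.8, -0.4]
width: 24.5
```

>>> apply_moves(increments=[{"tx": 0, "ty": 0, "tz": 0.01, "rx": 0, "ry": 0, "rz": 0, "claw": 0.01}, {"tx": 0, "ty": 0, "tz": 0.04, "rx": 0, "ry": 0, "rz": 0, "claw": 0.01}, {"tx": 0, "ty": 0, "tz": 0.08, "rx": 0, "ry": 0, "rz": 0, "claw": 0.01}, {"tx": 0, "ty": 0, "tz": 0.11, "rx": 0, "ry": 0, "rz": 0, "claw": 0.01}, {"tx": 0.04, "ty": 0.02, "tz": 0.12, "rx": 0, "ry": 0, "rz": 0, "claw": 0.01}, {"tx": 0.08, "ty": 0.04, "tz": 0.12, "rx": 0, "ry": 0, "rz": 0, "claw": 0.01}, {"tx": 0.12, "ty": 0.06, "tz": 0.12, "rx": 0, "ry": 0, "rz": 0, "claw": 0.01}, {"tx": 0.16, "ty": 0.08, "tz": 0.12, "rx": 0, "ry": 0, "rz": 0, "claw": 0.01}, {"tx": 0.2, "ty": 0.1, "tz": 0.12, "rx": 0, "ry": 0, "rz": 0, "claw": 0.01}, {"tx": 0.217, "ty": 0.106, "tz": 0.12, "rx": 0, "ry": 0, "rz": 0, "claw": 0.01}, {"tx": 0.217, "ty": 0.106, "tz": 0.12, "rx": 0, "ry": 0, "rz": 0, "claw": 0.01}, {"tx": 0.217, "ty": 0.106, "tz": 0.12, "rx": 0, "ry": 0, "rz": 0, "claw": 0.01}])

```text
clock: 3.7
eef_pos: [642.0, 213.0, 142.8]
tool_rot: [-3.14, -0.002, 2.697]
force: [-0.4, 0.1, -1.0]
width: 23.7
```

Run:
```python
from fit import *
im=snap('scene','s1.png'); s=read_state(); print(s['eef_pos'],s['force'],s['width'])
fit('sugar_lid',{'scene':im},[643,214,0],z0=s['eef_pos'][2]-21)
a=np.clip(im[60:210,300:500].astype(float)*1.5,0,255).astype(np.uint8); cv2.imwrite('pics/s1c.png',cv2.resize(a,None,fx=3.5,fy=3.5)[:,:,::-1])
```

```text
[641.65416156 212.92554848 142.98812489] [ 0.04884948  0.00438685 -1.53109273] 24.165234313482404
scene 12368 sugar_lid ([644.645, 212.462], np.float64(0.186))
```

View pics/s1c.png

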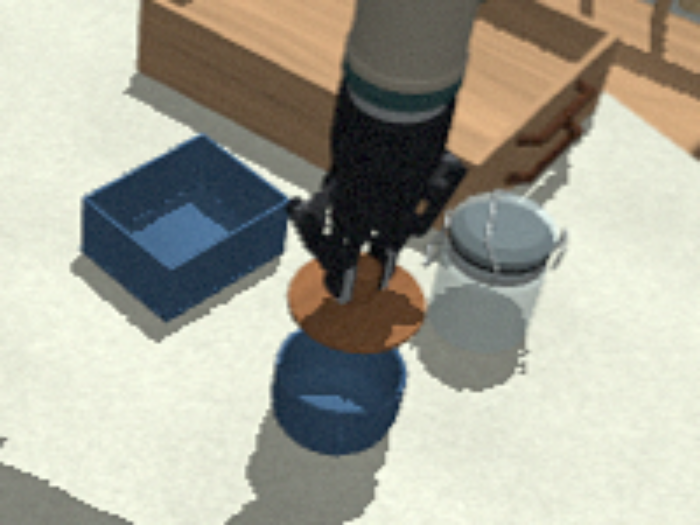

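The lid hangs level in the jaws above the bowl. I check its centre with the unoccluded edges.

```bash
cat > edge.py <<'E'
from fit import *
def plate(n,im,r,x0,ztcp,frac=0.0):
    # fit disc outline's lower half (image) to wood mask: extents left,right,bottom
    g=seg(im,'sugar_lid'); z=ztcp-21
    u=(proj(n,[[x0[0],x0[1],z+13]])[0]+.5)*S
    w=int(30*S); m=np.zeros_like(g); y0,x_=int(u[1]),int(u[0]); m[y0-5:y0+w,x_-w:x_+w]=g[y0-5:y0+w,x_-w:x_+w]
    def c(p):
        a=np.zeros_like(g); q=cyl(r,10,16)+[p[0],p[1],z]
        cv2.fillConvexPoly(a,cv2.convexHull(((proj(n,q)+.5)*S).astype(np.int32)),1); a[:y0-5]=0
        return 1-(a&m).sum()/(a|m).sum()
    s=np.array([[0,0],[8,0],[0,8]])+x0
    rr=minimize(c,s[0],method='Nelder-Mead',options=dict(initial_simplex=s,xatol=.1,fatol=1e-4)); print(n,rr.x.round(1),round(rr.fun,3))
E
python3 - <<'E'
from edge import *
plate('scene',cv2.imread('pics/s1.png')[:,:,::-1],50,[642,213],143)
im=snap('top','t1.png'); plate('top',im,50,[642,213],143)
# unloaded reference: same method on initial sugar lid, where the TCP gripped (426.2,108.5)
for n in('scene','top'): plate(n,cv2.imread(f'pics/{n}0.png')[:,:,::-1],50,[426,107],21)
E
```

```text
scene [644.  214.7] 0.05
top [644.2 211. ] 0.415
scene [424.5 110.5] 0.018
top [427.8 105.7] 0.025
```

>>> apply_moves(increments=[{"tx": 0.0, "ty": 0.001, "tz": -0.02, "rx": 0, "ry": 0, "rz": 0, "claw": 0.01}, {"tx": 0.0, "ty": 0.001, "tz": -0.04, "rx": 0, "ry": 0, "rz": 0, "claw": 0.01}, {"tx": 0.0, "ty": 0.001, "tz": -0.05, "rx": 0, "ry": 0, "rz": 0, "claw": 0.01}, {"tx": 0.0, "ty": 0.001, "tz": -0.058, "rx": 0, "ry": 0, "rz": 0, "claw": 0.01}, {"tx": 0.0, "ty": 0.001, "tz": -0.064, "rx": 0, "ry": 0, "rz": 0, "claw": 0.01}, {"tx": 0.0, "ty": 0.001, "tz": -0.067, "rx": 0, "ry": 0, "rz": 0, "claw": 0.01}, {"tx": 0.0, "ty": 0.001, "tz": -0.067, "rx": 0, "ry": 0, "rz": 0, "claw": 0.01}])

```text
clock: 4.5
eef_pos: [643.1, 215.0, 76.4]
tool_rot: [-3.142, -0.0, 2.698]
force: [0.1, -0.1, -1.4]
width: 24.0
```

>>> apply_moves(increments=[{"tx": 0.0, "ty": 0, "tz": -0.001, "rx": 0, "ry": 0, "rz": 0, "claw": 0.01}, {"tx": 0.0, "ty": 0, "tz": -0.002, "rx": 0, "ry": 0, "rz": 0, "claw": 0.01}, {"tx": 0.0, "ty": 0, "tz": -0.002, "rx": 0, "ry": 0, "rz": 0, "claw": 0.01}])

```text
clock: 4.8
eef_pos: [643.3, 215.0, 74.6]
tool_rot: [3.141, 0.0, 2.698]
force: [0.1, -0.1, 0.3]
width: 23.8
```

>>> apply_moves(increments=[{"tx": 0, "ty": 0, "tz": 0, "rx": 0, "ry": 0, "rz": 0, "claw": 0.03}, {"tx": 0, "ty": 0, "tz": 0, "rx": 0, "ry": 0, "rz": 0, "claw": 0.06}, {"tx": 0, "ty": 0, "tz": 0, "rx": 0, "ry": 0, "rz": 0, "claw": 0.06}, {"tx": 0, "ty": 0, "tz": 0.01, "rx": 0, "ry": 0, "rz": 0, "claw": 0.06}, {"tx": 0, "ty": 0, "tz": 0.04, "rx": 0, "ry": 0, "rz": 0, "claw": 0.06}, {"tx": 0, "ty": 0, "tz": 0.09, "rx": 0, "ry": 0, "rz": 0, "claw": 0.06}, {"tx": -0.018, "ty": -0.214, "tz": 0.09, "rx": 0, "ry": 0, "rz": 0, "claw": 0.06}, {"tx": -0.018, "ty": -0.214, "tz": 0.09, "rx": 0, "ry": 0, "rz": 0, "claw": 0.06}, {"tx": -0.018, "ty": -0.214, "tz": 0.09, "rx": 0, "ry": 0, "rz": 0, "claw": 0.06}, {"tx": -0.018, "ty": -0.214, "tz": 0.09, "rx": 0, "ry": 0, "rz": 0, "claw": 0.06}, {"tx": -0.018, "ty": -0.214, "tz": 0.09, "rx": 0, "ry": 0, "rz": 0, "claw": 0.06}, {"tx": -0.018, "ty": -0.214, "tz": 0.09, "rx": 0, "ry": 0, "rz": 0, "claw": 0.06}])

```text
clock: 6.0
eef_pos: [625.0, -3.2, 165.6]
tool_rot: [-3.141, 0.002, 2.691]
force: [-0.6, -0.1, -0.6]
width: 60.1
```

Run:
```python
from fit import *
im=snap('scene','s2.png'); print(read_state()['eef_pos'])
a=np.clip(im[120:260,280:480].astype(float)*1.5,0,255).astype(np.uint8); cv2.imwrite('pics/s2c.png',cv2.resize(a,None,fx=3.5,fy=3.5)[:,:,::-1])
```

```text
[6.25347805e+02 4.00450131e-01 1.65059944e+02]
```

View pics/s2c.png

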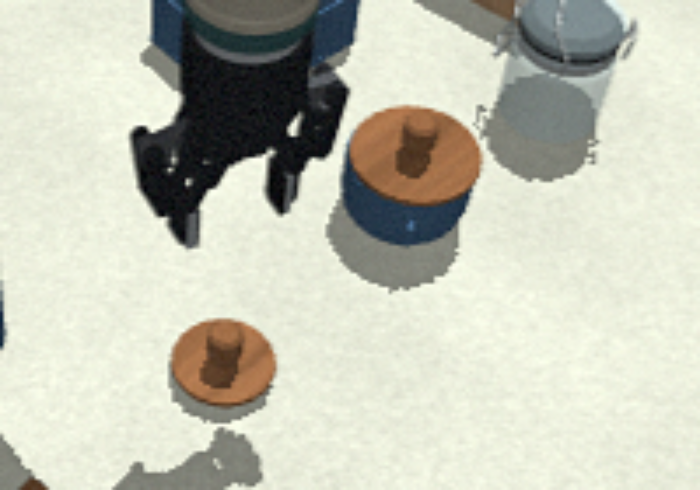

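The sugar lid sits level on the bowl, at crop (414,155). The tea lid is still standing, at crop (222,362). I descend on it.

>>> apply_moves(increments=[{"tx": 0, "ty": 0, "tz": -0.04, "rx": 0, "ry": 0, "rz": 0, "claw": 0.06}, {"tx": 0, "ty": 0, "tz": -0.08, "rx": 0, "ry": 0, "rz": 0, "claw": 0.06}, {"tx": 0, "ty": 0, "tz": -0.11, "rx": 0, "ry": 0, "rz": 0, "claw": 0.06}, {"tx": 0, "ty": 0, "tz": -0.13, "rx": 0, "ry": 0, "rz": 0, "claw": 0.06}, {"tx": 0, "ty": 0, "tz": -0.14, "rx": 0, "ry": 0, "rz": 0, "claw": 0.06}, {"tx": 0, "ty": 0, "tz": -0.142, "rx": 0, "ry": 0, "rz": 0, "claw": 0.05}, {"tx": 0, "ty": 0, "tz": -0.142, "rx": 0, "ry": 0, "rz": 0, "claw": 0.01}, {"tx": 0, "ty": 0, "tz": -0.142, "rx": 0, "ry": 0, "rz": 0, "claw": 0.01}, {"tx": 0, "ty": 0, "tz": -0.142, "rx": 0, "ry": 0, "rz": 0, "claw": 0.01}, {"tx": 0, "ty": 0, "tz": -0.142, "rx": 0, "ry": 0, "rz": 0, "claw": 0.01}, {"tx": 0, "ty": 0, "tz": -0.142, "rx": 0, "ry": 0, "rz": 0, "claw": 0.01}, {"tx": 0, "ty": 0, "tz": -0.142, "rx": 0, "ry": 0, "rz": 0, "claw": 0.01}])

```text
clock: 7.25
eef_pos: [626.3, 1.4, 23.7]
tool_rot: [3.14, 0.002, 2.698]
force: [-0.4, 1.4, 6.8]
width: 23.8
```

>>> apply_moves(increments=[{"tx": 0, "ty": 0, "tz": 0.01, "rx": 0, "ry": 0, "rz": 0, "claw": 0.01}, {"tx": 0, "ty": 0, "tz": 0.05, "rx": 0, "ry": 0, "rz": 0, "claw": 0.01}, {"tx": 0, "ty": 0, "tz": 0.09, "rx": 0, "ry": 0, "rz": 0, "claw": 0.01}, {"tx": 0, "ty": 0, "tz": 0.13, "rx": 0, "ry": 0, "rz": 0, "claw": 0.01}, {"tx": -0.035, "ty": -0.02, "tz": 0.14, "rx": 0, "ry": 0, "rz": 0, "claw": 0.01}, {"tx": -0.07, "ty": -0.04, "tz": 0.14, "rx": 0, "ry": 0, "rz": 0, "claw": 0.01}, {"tx": -0.105, "ty": -0.06, "tz": 0.14, "rx": 0, "ry": 0, "rz": 0, "claw": 0.01}, {"tx": -0.14, "ty": -0.08, "tz": 0.14, "rx": 0, "ry": 0, "rz": 0, "claw": 0.01}, {"tx": -0.165, "ty": -0.094, "tz": 0.14, "rx": 0, "ry": 0, "rz": 0, "claw": 0.01}, {"tx": -0.173, "ty": -0.099, "tz": 0.14, "rx": 0, "ry": 0, "rz": 0, "claw": 0.01}, {"tx": -0.173, "ty": -0.099, "tz": 0.14, "rx": 0, "ry": 0, "rz": 0, "claw": 0.01}, {"tx": -0.173, "ty": -0.099, "tz": 0.14, "rx": 0, "ry": 0, "rz": 0, "claw": 0.01}])

```text
clock: 8.45
eef_pos: [453.6, -97.5, 162.6]
tool_rot: [3.141, 0.001, 2.699]
force: [0.5, 0.5, 0.3]
width: 24.1
```

Run:
```python
from edge import *
im=snap('scene','s3.png'); s=read_state();print(s['eef_pos'],s['force'],s['width'],s['tool_rot'])
plate('scene',im,38,s['eef_pos'][:2],s['eef_pos'][2]-2)
a=np.clip(im[110:260,190:370].astype(float)*1.5,0,255).astype(np.uint8); cv2.imwrite('pics/s3c.png',cv2.resize(a,None,fx=3.5,fy=3.5)[:,:,::-1])
```

```text
[453.78283592 -97.27907225 162.46915398] [ 0.85602513  0.6771072  -0.38141789] 23.80588137249542 [3.14097382e+00 1.38922711e-03 2.69948885e+00]
scene [452.3 -94.5] 0.064
```

View pics/s3c.png

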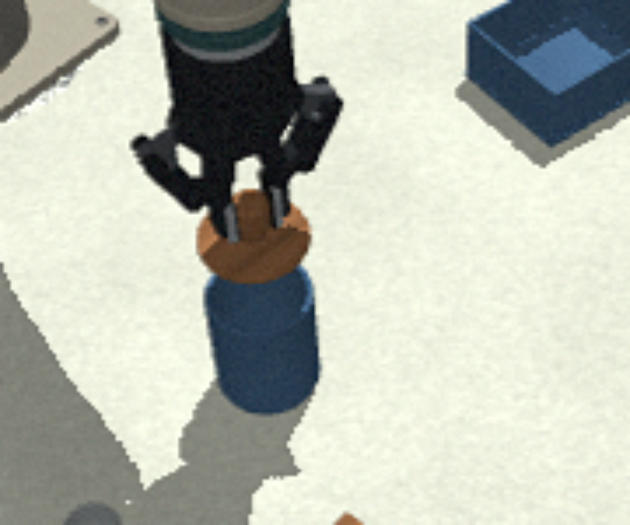

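The lid is level above the canister. The scene fit asks for a shift of about (-1,-1.5) mm.

>>> apply_moves(increments=[{"tx": -0.001, "ty": -0.002, "tz": -0.015, "rx": 0, "ry": 0, "rz": 0, "claw": 0.01}, {"tx": -0.001, "ty": -0.002, "tz": -0.03, "rx": 0, "ry": 0, "rz": 0, "claw": 0.01}, {"tx": -0.001, "ty": -0.002, "tz": -0.038, "rx": 0, "ry": 0, "rz": 0, "claw": 0.01}, {"tx": -0.001, "ty": -0.002, "tz": -0.045, "rx": 0, "ry": 0, "rz": 0, "claw": 0.01}, {"tx": -0.001, "ty": -0.002, "tz": -0.05, "rx": 0, "ry": 0, "rz": 0, "claw": 0.01}, {"tx": -0.001, "ty": -0.002, "tz": -0.052, "rx": 0, "ry": 0, "rz": 0, "claw": 0.01}, {"tx": -0.001, "ty": -0.002, "tz": -0.053, "rx": 0, "ry": 0, "rz": 0, "claw": 0.01}, {"tx": -0.001, "ty": -0.002, "tz": -0.053, "rx": 0, "ry": 0, "rz": 0, "claw": 0.01}])

```text
clock: 9.3
eef_pos: [451.3, -100.0, 109.7]
tool_rot: [3.141, 0.001, 2.698]
force: [-0.5, 0.4, 0.7]
width: 24.0
```

>>> apply_moves(increments=[{"tx": 0.0, "ty": 0, "tz": -0.001, "rx": 0, "ry": 0, "rz": 0, "claw": 0.01}, {"tx": 0.0, "ty": 0, "tz": -0.0015, "rx": 0, "ry": 0, "rz": 0, "claw": 0.01}, {"tx": 0.0, "ty": 0, "tz": -0.0015, "rx": 0, "ry": 0, "rz": 0, "claw": 0.01}, {"tx": 0.0, "ty": 0, "tz": -0.0015, "rx": 0, "ry": 0, "rz": 0, "claw": 0.01}])

```text
clock: 9.7
eef_pos: [451.4, -100.0, 109.6]
tool_rot: [3.14, 0.001, 2.697]
force: [-4.0, 1.0, 20.1]
width: 24.2
```

>>> apply_moves(increments=[{"tx": 0, "ty": 0, "tz": 0.001, "rx": 0, "ry": 0, "rz": 0, "claw": 0.01}, {"tx": 0, "ty": 0, "tz": 0.001, "rx": 0, "ry": 0, "rz": 0, "claw": 0.03}, {"tx": 0, "ty": 0, "tz": 0.001, "rx": 0, "ry": 0, "rz": 0, "claw": 0.05}, {"tx": 0, "ty": 0, "tz": 0.001, "rx": 0, "ry": 0, "rz": 0, "claw": 0.05}, {"tx": 0, "ty": 0, "tz": 0.01, "rx": 0, "ry": 0, "rz": 0, "claw": 0.05}, {"tx": 0, "ty": 0, "tz": 0.05, "rx": 0, "ry": 0, "rz": 0, "claw": 0.05}, {"tx": 0, "ty": 0, "tz": 0.08, "rx": 0, "ry": 0, "rz": 0, "claw": 0.05}, {"tx": 0, "ty": -0.04, "tz": 0.08, "rx": 0, "ry": 0, "rz": 0, "claw": 0.05}, {"tx": 0, "ty": -0.08, "tz": 0.08, "rx": 0, "ry": 0, "rz": 0, "claw": 0.05}, {"tx": 0, "ty": -0.12, "tz": 0.08, "rx": 0, "ry": 0, "rz": 0, "claw": 0.05}, {"tx": 0, "ty": -0.12, "tz": 0.08, "rx": 0, "ry": 0, "rz": 0, "claw": 0.05}])

```text
clock: 10.8
eef_pos: [450.5, -226.8, 189.3]
tool_rot: [-3.137, 0.005, 2.69]
force: [-0.8, 0.5, 0.2]
width: 50.4
```

Run:
```python
from fit import *
im=snap('scene','s4.png'); s=read_state(); print(s['eef_pos'],s['qpos'].round(2),s['force'])
for n in ['scene']: fit('tea_lid',{n:im},[452,-97,0],z0=86)
a=np.clip(im[130:290,170:350].astype(float)*1.5,0,255).astype(np.uint8); cv2.imwrite('pics/s4c.png',cv2.resize(a,None,fx=3.5,fy=3.5)[:,:,::-1])
```

```text
[ 450.4737832  -223.25126153  188.59388429] [-0.04  0.56  0.66  1.98 -0.49  0.76  2.04] [-0.25835975  0.24259314  0.22436191]
scene 9842 tea_lid ([451.283, -97.532], np.float64(0.084))
```

View pics/s4c.png

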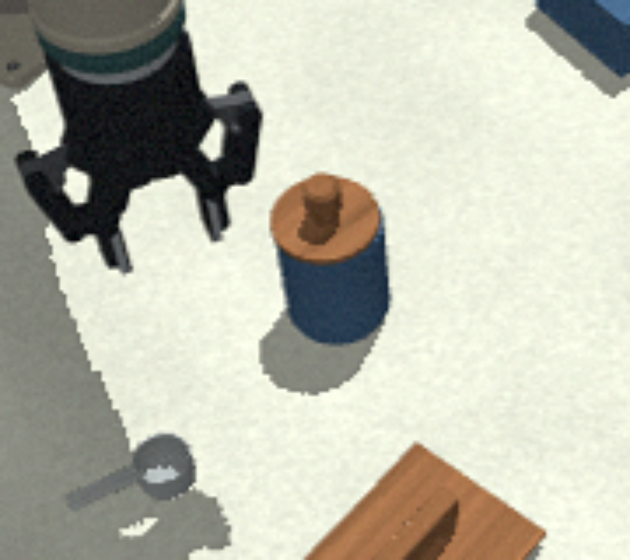

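The tea lid is seated level, at crop (325,220). Now I turn the tool by -85.5° above the scoop.

>>> apply_moves(increments=[{"tx": -0.004, "ty": -0.03, "tz": 0, "rx": 0, "ry": 0, "rz": -1.6, "claw": 0.05}, {"tx": -0.004, "ty": -0.06, "tz": 0, "rx": 0, "ry": 0, "rz": -3.2, "claw": 0.05}, {"tx": -0.004, "ty": -0.09, "tz": -0.02, "rx": 0, "ry": 0, "rz": -4.8, "claw": 0.05}, {"tx": -0.004, "ty": -0.098, "tz": -0.04, "rx": 0, "ry": 0, "rz": -6.4, "claw": 0.05}, {"tx": -0.004, "ty": -0.098, "tz": -0.06, "rx": 0, "ry": 0, "rz": -8.0, "claw": 0.05}, {"tx": -0.004, "ty": -0.098, "tz": -0.08, "rx": 0, "ry": 0, "rz": -9.6, "claw": 0.05}, {"tx": -0.004, "ty": -0.098, "tz": -0.09, "rx": 0, "ry": 0, "rz": -11.2, "claw": 0.05}, {"tx": -0.004, "ty": -0.098, "tz": -0.1, "rx": 0, "ry": 0, "rz": -12.8, "claw": 0.05}, {"tx": -0.004, "ty": -0.098, "tz": -0.1, "rx": 0, "ry": 0, "rz": -14.4, "claw": 0.05}, {"tx": -0.004, "ty": -0.098, "tz": -0.1, "rx": 0, "ry": 0, "rz": -16.0, "claw": 0.05}, {"tx": -0.004, "ty": -0.098, "tz": -0.1, "rx": 0, "ry": 0, "rz": -17.1, "claw": 0.05}, {"tx": -0.004, "ty": -0.098, "tz": -0.1, "rx": 0, "ry": 0, "rz": -17.1, "claw": 0.05}])

```text
clock: 12.05
eef_pos: [447.6, -316.2, 87.5]
tool_rot: [-3.14, -0.001, 1.207]
force: [-0.6, 1.3, 0.3]
width: 49.9
```

>>> apply_moves(increments=[{"tx": 0, "ty": -0.001, "tz": -0.03, "rx": 0, "ry": 0, "rz": 0, "claw": 0.05}, {"tx": 0, "ty": -0.001, "tz": -0.055, "rx": 0, "ry": 0, "rz": 0, "claw": 0.05}, {"tx": 0, "ty": -0.001, "tz": -0.07, "rx": 0, "ry": 0, "rz": 0, "claw": 0.05}, {"tx": 0, "ty": -0.001, "tz": -0.078, "rx": 0, "ry": 0, "rz": 0, "claw": 0.05}, {"tx": 0, "ty": -0.001, "tz": -0.081, "rx": 0, "ry": 0, "rz": 0, "claw": 0.03}, {"tx": 0, "ty": -0.001, "tz": -0.081, "rx": 0, "ry": 0, "rz": 0, "claw": 0.02}, {"tx": 0, "ty": -0.001, "tz": -0.081, "rx": 0, "ry": 0, "rz": 0, "claw": 0.005}, {"tx": 0, "ty": -0.001, "tz": -0.081, "rx": 0, "ry": 0, "rz": 0, "claw": 0.005}, {"tx": 0, "ty": -0.001, "tz": -0.081, "rx": 0, "ry": 0, "rz": 0, "claw": 0.005}, {"tx": 0, "ty": -0.001, "tz": -0.081, "rx": 0, "ry": 0, "rz": 0, "claw": 0.005}, {"tx": 0, "ty": -0.001, "tz": -0.081, "rx": 0, "ry": 0, "rz": 0, "claw": 0.005}, {"tx": 0, "ty": -0.001, "tz": -0.081, "rx": 0, "ry": 0, "rz": 0, "claw": 0.005}])

```text
clock: 13.25
eef_pos: [447.4, -319.5, 7.2]
tool_rot: [3.141, 0.001, 1.205]
force: [1.1, -0.9, 3.5]
width: 10.2
```

>>> apply_moves(increments=[{"tx": 0, "ty": 0, "tz": 0.005, "rx": 0, "ry": 0, "rz": 0, "claw": 0.005}, {"tx": 0, "ty": 0, "tz": 0.02, "rx": 0, "ry": 0, "rz": 0, "claw": 0.005}, {"tx": 0, "ty": 0, "tz": 0.05, "rx": 0, "ry": 0, "rz": 0, "claw": 0.005}, {"tx": 0, "ty": 0, "tz": 0.09, "rx": 0, "ry": 0, "rz": 0, "claw": 0.005}, {"tx": 0, "ty": 0, "tz": 0.13, "rx": 0, "ry": 0, "rz": 0, "claw": 0.005}, {"tx": 0, "ty": 0, "tz": 0.16, "rx": 0, "ry": 0, "rz": 0, "claw": 0.005}, {"tx": 0, "ty": 0, "tz": 0.18, "rx": 0, "ry": 0, "rz": 0, "claw": 0.005}, {"tx": 0, "ty": 0, "tz": 0.18, "rx": 0, "ry": 0, "rz": 0, "claw": 0.005}])

```text
clock: 14.05
eef_pos: [447.8, -320.1, 190.2]
tool_rot: [3.137, 0.001, 1.205]
force: [0.8, -0.5, -1.1]
width: 10.7
```

Run:
```python
from fit import *
im=snap('scene','s5.png'); s=read_state(); print(s['eef_pos'],s['qpos'].round(2),s['force'],s['width'])
a=np.clip(im[110:290,120:300].astype(float)*1.5,0,255).astype(np.uint8); cv2.imwrite('pics/s5c.png',cv2.resize(a,None,fx=3.2,fy=3.2)[:,:,::-1])
```

```text
[ 447.36124514 -319.06993098  188.38925905] [-0.01  0.74  0.97  1.87 -0.75  0.95  0.94] [-0.40093606  0.03485117  0.11595286] 10.288754166254417
```

View pics/s5c.png

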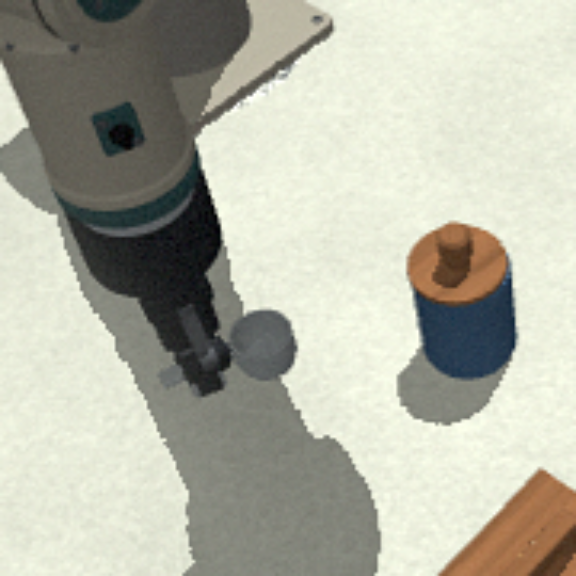

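The scoop is held level, at crop (205,350), with its cup toward the box. I carry it over.

>>> apply_moves(increments=[{"tx": 0, "ty": 0.03, "tz": 0, "rx": 0, "ry": 0, "rz": 0, "claw": 0.005}, {"tx": 0, "ty": 0.075, "tz": 0, "rx": 0, "ry": 0, "rz": 0, "claw": 0.005}, {"tx": 0, "ty": 0.12, "tz": 0, "rx": 0, "ry": 0, "rz": 0, "claw": 0.005}, {"tx": 0, "ty": 0.165, "tz": 0, "rx": 0, "ry": 0, "rz": 0, "claw": 0.005}, {"tx": 0, "ty": 0.21, "tz": 0, "rx": 0, "ry": 0, "rz": 0, "claw": 0.005}, {"tx": 0, "ty": 0.255, "tz": 0, "rx": 0, "ry": 0, "rz": 0, "claw": 0.005}, {"tx": 0, "ty": 0.3, "tz": 0, "rx": 0, "ry": 0, "rz": 0, "claw": 0.005}, {"tx": 0, "ty": 0.345, "tz": 0, "rx": 0, "ry": 0, "rz": 0, "claw": 0.005}, {"tx": 0, "ty": 0.39, "tz": 0, "rx": 0, "ry": 0, "rz": 0, "claw": 0.005}, {"tx": 0, "ty": 0.43, "tz": 0, "rx": 0, "ry": 0, "rz": 0.5, "claw": 0.005}, {"tx": 0, "ty": 0.46, "tz": 0, "rx": 0, "ry": 0, "rz": 1, "claw": 0.005}, {"tx": 0, "ty": 0.48, "tz": 0, "rx": 0, "ry": 0, "rz": 1.7, "claw": 0.005}])

```text
clock: 15.3
eef_pos: [445.7, 163.5, 185.7]
tool_rot: [-3.139, 0.001, 1.36]
force: [0.6, -1.2, -0.1]
width: 10.2
```

>>> apply_moves(increments=[{"tx": -0.006, "ty": 0.03, "tz": 0, "rx": 0, "ry": 0, "rz": 0, "claw": 0.005}, {"tx": -0.01, "ty": 0.07, "tz": 0, "rx": 0, "ry": 0, "rz": 0, "claw": 0.005}, {"tx": -0.0115, "ty": 0.105, "tz": 0, "rx": 0, "ry": 0, "rz": 0, "claw": 0.005}, {"tx": -0.0115, "ty": 0.121, "tz": -0.02, "rx": 0, "ry": 0, "rz": 0, "claw": 0.005}, {"tx": -0.0115, "ty": 0.121, "tz": -0.05, "rx": 0, "ry": 0, "rz": 0, "claw": 0.005}, {"tx": -0.0115, "ty": 0.121, "tz": -0.07, "rx": 0, "ry": 0, "rz": 0, "claw": 0.005}, {"tx": -0.0115, "ty": 0.121, "tz": -0.07, "rx": 0, "ry": 0, "rz": 0, "claw": 0.005}, {"tx": -0.0115, "ty": 0.121, "tz": -0.07, "rx": 0, "ry": 0, "rz": 0, "claw": 0.005}])

```text
clock: 16.1
eef_pos: [435.8, 281.0, 116.9]
tool_rot: [-3.141, 0.001, 1.353]
force: [0.6, -0.8, 0.3]
width: 10.3
```

Run:
```python
from fit import *
im=snap('scene','s6.png'); s=read_state(); print(s['eef_pos'],s['tool_rot'],s['qpos'].round(2),s['force'],s['width'])
a=np.clip(im[60:190,260:420].astype(float)*1.5,0,255).astype(np.uint8); cv2.imwrite('pics/s6c.png',cv2.resize(a,None,fx=4,fy=4)[:,:,::-1])
```

```text
[436.28341037 281.36235921 117.54770497] [ 3.14067225e+00 -1.03049989e-04  1.35292769e+00] [-1.21  0.84  0.98  2.   -0.97  0.86  0.11] [ 0.43789865  0.37977755 -0.69956197] 9.977610375235498
```

View pics/s6c.png

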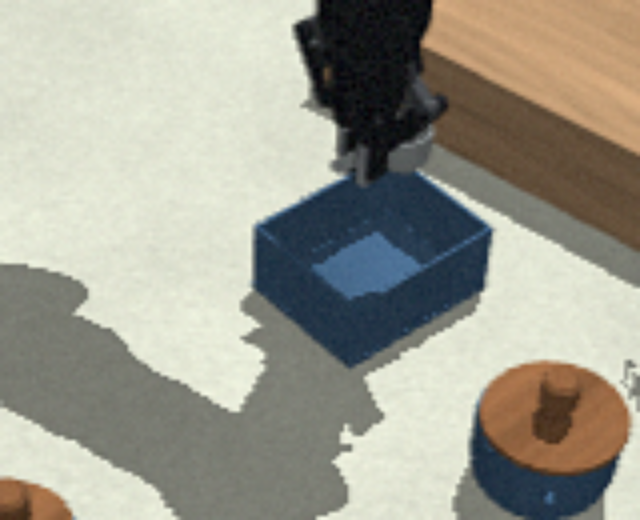

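The scoop is above the box, aligned with its long side. I lower it.

>>> apply_moves(increments=[{"tx": 0, "ty": 0, "tz": -0.03, "rx": 0, "ry": 0, "rz": 0, "claw": 0.005}, {"tx": 0, "ty": 0, "tz": -0.055, "rx": 0, "ry": 0, "rz": 0, "claw": 0.005}, {"tx": 0, "ty": 0, "tz": -0.075, "rx": 0, "ry": 0, "rz": 0, "claw": 0.005}, {"tx": 0, "ty": 0, "tz": -0.09, "rx": 0, "ry": 0, "rz": 0, "claw": 0.005}, {"tx": 0, "ty": 0, "tz": -0.099, "rx": 0, "ry": 0, "rz": 0, "claw": 0.005}, {"tx": 0, "ty": 0, "tz": -0.103, "rx": 0, "ry": 0, "rz": 0, "claw": 0.005}, {"tx": 0, "ty": 0, "tz": -0.105, "rx": 0, "ry": 0, "rz": 0, "claw": 0.005}, {"tx": 0, "ty": 0, "tz": -0.105, "rx": 0, "ry": 0, "rz": 0, "claw": 0.005}])

```text
clock: 16.95
eef_pos: [436.2, 282.1, 12.5]
tool_rot: [3.141, -0.001, 1.354]
force: [-0.2, 0.7, 0.1]
width: 10.1
```

>>> apply_moves(increments=[{"tx": 0, "ty": 0, "tz": -0.001, "rx": 0, "ry": 0, "rz": 0, "claw": 0.005}, {"tx": 0, "ty": 0, "tz": -0.0015, "rx": 0, "ry": 0, "rz": 0, "claw": 0.005}, {"tx": 0, "ty": 0, "tz": -0.0015, "rx": 0, "ry": 0, "rz": 0, "claw": 0.005}])

```text
clock: 17.25
eef_pos: [436.1, 281.9, 11.1]
tool_rot: [3.14, -0.001, 1.354]
force: [-0.9, -1.0, 5.5]
width: 10.5
```

>>> apply_moves(increments=[{"tx": 0, "ty": 0, "tz": 0, "rx": 0, "ry": 0, "rz": 0, "claw": 0.018}, {"tx": 0, "ty": 0, "tz": 0, "rx": 0, "ry": 0, "rz": 0, "claw": 0.03}, {"tx": 0, "ty": 0, "tz": 0, "rx": 0, "ry": 0, "rz": 0, "claw": 0.03}, {"tx": 0, "ty": 0, "tz": 0.01, "rx": 0, "ry": 0, "rz": 0, "claw": 0.03}, {"tx": 0, "ty": 0, "tz": 0.04, "rx": 0, "ry": 0, "rz": 0, "claw": 0.03}, {"tx": 0, "ty": 0, "tz": 0.09, "rx": 0, "ry": 0, "rz": 0, "claw": 0.03}, {"tx": 0, "ty": 0, "tz": 0.14, "rx": 0, "ry": 0, "rz": 0, "claw": 0.03}, {"tx": 0, "ty": 0, "tz": 0.17, "rx": 0, "ry": 0, "rz": 0, "claw": 0.05}, {"tx": 0.02, "ty": -0.04, "tz": 0.17, "rx": 0, "ry": 0, "rz": 0.6, "claw": 0.05}, {"tx": 0.035, "ty": -0.085, "tz": 0.17, "rx": 0, "ry": 0, "rz": 1.2, "claw": 0.05}, {"tx": 0.05, "ty": -0.13, "tz": 0.17, "rx": 0, "ry": 0, "rz": 2, "claw": 0.05}, {"tx": 0.07, "ty": -0.17, "tz": 0.17, "rx": 0, "ry": 0, "rz": 2.5, "claw": 0.05}])

```text
clock: 18.45
eef_pos: [505.2, 110.0, 181.1]
tool_rot: [-3.141, -0.0, 1.574]
force: [0.5, 0.6, -0.0]
width: 50.1
```

>>> apply_moves(increments=[{"tx": 0.015, "ty": -0.04, "tz": 0, "rx": 0, "ry": 0, "rz": 0, "claw": 0.05}, {"tx": 0.03, "ty": -0.085, "tz": 0, "rx": 0, "ry": 0, "rz": 0, "claw": 0.05}, {"tx": 0.05, "ty": -0.13, "tz": 0, "rx": 0, "ry": 0, "rz": 0, "claw": 0.05}, {"tx": 0.065, "ty": -0.175, "tz": 0, "rx": 0, "ry": 0, "rz": 0, "claw": 0.05}, {"tx": 0.08, "ty": -0.22, "tz": 0, "rx": 0, "ry": 0, "rz": 0, "claw": 0.05}, {"tx": 0.1, "ty": -0.265, "tz": 0, "rx": 0, "ry": 0, "rz": 0, "claw": 0.05}, {"tx": 0.12, "ty": -0.305, "tz": -0.02, "rx": 0, "ry": 0, "rz": 0, "claw": 0.05}, {"tx": 0.1295, "ty": -0.339, "tz": -0.05, "rx": 0, "ry": 0, "rz": 0, "claw": 0.05}, {"tx": 0.1295, "ty": -0.339, "tz": -0.08, "rx": 0, "ry": 0, "rz": 0, "claw": 0.05}, {"tx": 0.1295, "ty": -0.339, "tz": -0.09, "rx": 0, "ry": 0, "rz": 0, "claw": 0.05}, {"tx": 0.1295, "ty": -0.339, "tz": -0.09, "rx": 0, "ry": 0, "rz": 0, "claw": 0.05}])

```text
clock: 19.55
eef_pos: [634.0, -225.5, 89.0]
tool_rot: [-3.138, -0.002, 1.572]
force: [0.3, 0.4, -0.5]
width: 50.1
```

Run:
```python
from fit import *
im=snap('scene','s7.png'); s=read_state(); print(s['eef_pos'],s['tool_rot'],s['qpos'].round(2))
ims={'scene':im,'top':snap('top','t7.png')}; fit('coffee_box',ims,[439,299,-.2])
f=lambda y0,x0:cv2.resize(np.clip(im[y0:y0+110,x0:x0+110].astype(float)*1.5,0,255).astype(np.uint8),None,fx=3.6,fy=3.6)
cv2.imwrite('pics/s7c.png',np.hstack([f(80,295),f(220,230)])[:,:,::-1])
```

```text
[ 635.08403855 -225.75844155   90.61232929] [-3.14089078e+00 -6.34461041e-04  1.57316372e+00] [-0.07  0.93  0.69  1.57 -0.71  0.9   0.88]
scene 30488 top 25589 coffee_box ([439.425, 299.53, -0.217], np.float64(0.117)) ([440.013, 299.987, -0.222], np.float64(0.092)) ([439.51, 297.48, -0.209], np.float64(0.138))
```

View pics/s7c.png

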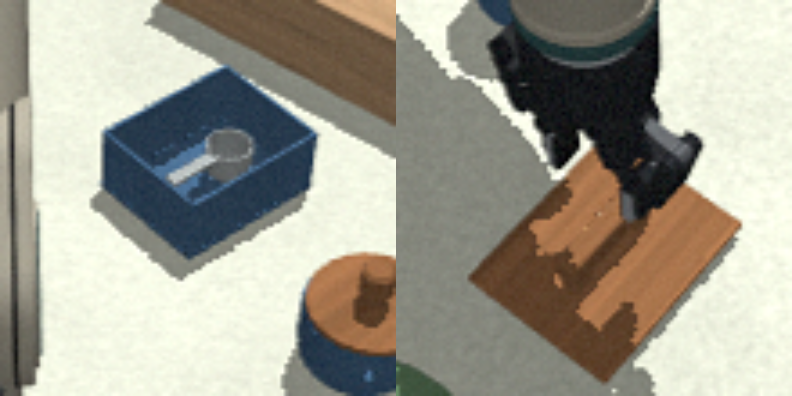

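The scoop stands in the box, at left crop (200,160), and the box has not moved. I grip the lid handle.

>>> apply_moves(increments=[{"tx": 0, "ty": 0, "tz": -0.03, "rx": 0, "ry": 0, "rz": 0, "claw": 0.05}, {"tx": 0, "ty": 0, "tz": -0.05, "rx": 0, "ry": 0, "rz": 0, "claw": 0.05}, {"tx": 0, "ty": 0, "tz": -0.062, "rx": 0, "ry": 0, "rz": 0, "claw": 0.05}, {"tx": 0, "ty": 0, "tz": -0.067, "rx": 0, "ry": 0, "rz": 0, "claw": 0.05}, {"tx": 0, "ty": 0, "tz": -0.067, "rx": 0, "ry": 0, "rz": 0, "claw": 0.03}, {"tx": 0, "ty": 0, "tz": -0.067, "rx": 0, "ry": 0, "rz": 0, "claw": 0.02}, {"tx": 0, "ty": 0, "tz": -0.067, "rx": 0, "ry": 0, "rz": 0, "claw": 0.005}, {"tx": 0, "ty": 0, "tz": -0.067, "rx": 0, "ry": 0, "rz": 0, "claw": 0.005}, {"tx": 0, "ty": 0, "tz": -0.067, "rx": 0, "ry": 0, "rz": 0, "claw": 0.005}, {"tx": 0, "ty": 0, "tz": -0.067, "rx": 0, "ry": 0, "rz": 0, "claw": 0.005}, {"tx": 0, "ty": 0, "tz": -0.067, "rx": 0, "ry": 0, "rz": 0, "claw": 0.005}, {"tx": 0, "ty": 0, "tz": -0.067, "rx": 0, "ry": 0, "rz": 0, "claw": 0.005}])

```text
clock: 20.85
eef_pos: [636.0, -227.5, 24.9]
tool_rot: [3.139, 0.001, 1.572]
force: [0.3, 0.2, 6.4]
width: 15.1
```

>>> apply_moves(increments=[{"tx": 0, "ty": 0, "tz": 0.005, "rx": 0, "ry": 0, "rz": 0, "claw": 0.005}, {"tx": 0, "ty": 0, "tz": 0.02, "rx": 0, "ry": 0, "rz": 0, "claw": 0.005}, {"tx": 0, "ty": 0, "tz": 0.05, "rx": 0, "ry": 0, "rz": 0, "claw": 0.005}, {"tx": 0, "ty": 0, "tz": 0.09, "rx": 0, "ry": 0, "rz": 0, "claw": 0.005}, {"tx": 0, "ty": 0, "tz": 0.13, "rx": 0, "ry": 0, "rz": 0, "claw": 0.005}, {"tx": 0, "ty": 0, "tz": 0.16, "rx": 0, "ry": 0, "rz": 0, "claw": 0.005}, {"tx": 0, "ty": 0, "tz": 0.165, "rx": 0, "ry": 0, "rz": 0, "claw": 0.005}, {"tx": 0, "ty": 0, "tz": 0.165, "rx": 0, "ry": 0, "rz": 0, "claw": 0.005}])

```text
clock: 21.65
eef_pos: [635.3, -227.1, 189.6]
tool_rot: [3.14, 0.0, 1.572]
force: [0.1, 0.5, -2.6]
width: 15.2
```

>>> apply_moves(increments=[{"tx": -0.01, "ty": 0.03, "tz": 0, "rx": 0, "ry": 0, "rz": 0, "claw": 0.005}, {"tx": -0.026, "ty": 0.07, "tz": 0, "rx": 0, "ry": 0, "rz": 0, "claw": 0.005}, {"tx": -0.041, "ty": 0.11, "tz": 0, "rx": 0, "ry": 0, "rz": 0, "claw": 0.005}, {"tx": -0.056, "ty": 0.15, "tz": 0, "rx": 0, "ry": 0, "rz": 0, "claw": 0.005}, {"tx": -0.071, "ty": 0.19, "tz": 0, "rx": 0, "ry": 0, "rz": 0, "claw": 0.005}, {"tx": -0.086, "ty": 0.23, "tz": 0, "rx": 0, "ry": 0, "rz": 0, "claw": 0.005}, {"tx": -0.1, "ty": 0.27, "tz": 0, "rx": 0, "ry": 0, "rz": -0.5, "claw": 0.005}, {"tx": -0.115, "ty": 0.31, "tz": 0, "rx": 0, "ry": 0, "rz": -1, "claw": 0.005}, {"tx": -0.13, "ty": 0.35, "tz": 0, "rx": 0, "ry": 0, "rz": -1.5, "claw": 0.005}, {"tx": -0.145, "ty": 0.39, "tz": 0, "rx": 0, "ry": 0, "rz": -2, "claw": 0.005}, {"tx": -0.16, "ty": 0.43, "tz": 0, "rx": 0, "ry": 0, "rz": -2.5, "claw": 0.005}, {"tx": -0.175, "ty": 0.465, "tz": 0, "rx": 0, "ry": 0, "rz": -2.5, "claw": 0.005}])

```text
clock: 22.85
eef_pos: [457.7, 240.0, 186.6]
tool_rot: [-3.139, 0.002, 1.354]
force: [1.1, 0.1, -1.5]
width: 14.5
```

>>> apply_moves(increments=[{"tx": -0.012, "ty": 0.03, "tz": 0, "rx": 0, "ry": 0, "rz": 0, "claw": 0.005}, {"tx": -0.018, "ty": 0.05, "tz": 0, "rx": 0, "ry": 0, "rz": 0, "claw": 0.005}, {"tx": -0.0207, "ty": 0.062, "tz": -0.02, "rx": 0, "ry": 0, "rz": 0, "claw": 0.005}, {"tx": -0.0207, "ty": 0.062, "tz": -0.04, "rx": 0, "ry": 0, "rz": 0, "claw": 0.005}, {"tx": -0.0207, "ty": 0.062, "tz": -0.06, "rx": 0, "ry": 0, "rz": 0, "claw": 0.005}, {"tx": -0.0207, "ty": 0.062, "tz": -0.06, "rx": 0, "ry": 0, "rz": 0, "claw": 0.005}, {"tx": -0.0207, "ty": 0.062, "tz": -0.06, "rx": 0, "ry": 0, "rz": 0, "claw": 0.005}])

```text
clock: 23.55
eef_pos: [438.7, 299.4, 127.6]
tool_rot: [-3.14, 0.002, 1.353]
force: [0.2, 0.4, -1.3]
width: 15.3
```

Run:
```python
from fit import *
im=snap('scene','s8.png'); s=read_state(); print(s['eef_pos'],s['tool_rot'],s['force'],s['width'])
z=s['eef_pos'][2]-23.8
a=np.clip(im[50:190,260:430].astype(float)*1.5,0,255).astype(np.uint8); a=cv2.resize(a,None,fx=4,fy=4)
p=[440,300.3]; c,sn=np.cos(-.219),np.sin(-.219)
for zz,col in((60,(255,255,0)),(z+16,(0,255,0)),(z+10,(0,255,0))):
    q=rect(112,136,zz)[[0,1,3,2]]; q[:,:2]=q[:,:2]@np.array([[c,sn],[-sn,c]])+p
    cv2.polylines(a,[((proj('scene',q)-[260,50]+.5)*4).astype(np.int32)],True,col)
cv2.imwrite('pics/s8c.png',a[:,:,::-1])
```

```text
[439.42767651 299.57265445 128.31723806] [-3.14159062e+00  8.61611400e-04  1.35322646e+00] [ 0.0640463   0.55847573 -1.2519373 ] 15.028503386849025
```

View pics/s8c.png

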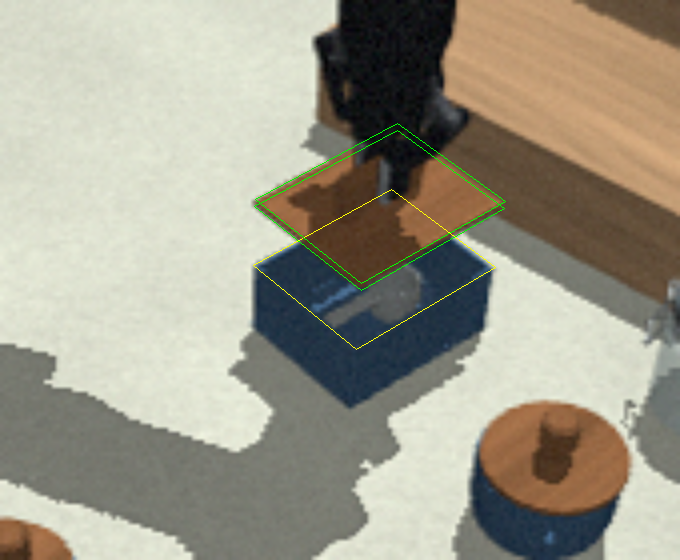

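The held lid matches the outline predicted over the box, and the box's yellow rim outline fits. I lower the lid.

>>> apply_moves(increments=[{"tx": 0, "ty": 0, "tz": -0.015, "rx": 0, "ry": 0, "rz": 0, "claw": 0.005}, {"tx": 0, "ty": 0, "tz": -0.03, "rx": 0, "ry": 0, "rz": 0, "claw": 0.005}, {"tx": 0, "ty": 0, "tz": -0.038, "rx": 0, "ry": 0, "rz": 0, "claw": 0.005}, {"tx": 0, "ty": 0, "tz": -0.044, "rx": 0, "ry": 0, "rz": 0, "claw": 0.005}, {"tx": 0, "ty": 0, "tz": -0.049, "rx": 0, "ry": 0, "rz": 0, "claw": 0.005}, {"tx": 0, "ty": 0, "tz": -0.051, "rx": 0, "ry": 0, "rz": 0, "claw": 0.005}, {"tx": 0, "ty": 0, "tz": -0.052, "rx": 0, "ry": 0, "rz": 0, "claw": 0.005}, {"tx": 0, "ty": 0, "tz": -0.052, "rx": 0, "ry": 0, "rz": 0, "claw": 0.005}])

```text
clock: 24.4
eef_pos: [439.5, 300.1, 76.5]
tool_rot: [3.141, -0.0, 1.354]
force: [-0.7, -0.1, -2.2]
width: 14.9
```

>>> apply_moves(increments=[{"tx": 0, "ty": 0, "tz": -0.001, "rx": 0, "ry": 0, "rz": 0, "claw": 0.005}, {"tx": 0, "ty": 0, "tz": -0.0015, "rx": 0, "ry": 0, "rz": 0, "claw": 0.005}, {"tx": 0, "ty": 0, "tz": -0.0015, "rx": 0, "ry": 0, "rz": 0, "claw": 0.005}])

```text
clock: 24.7
eef_pos: [439.4, 300.2, 74.9]
tool_rot: [3.141, -0.0, 1.354]
force: [0.3, 0.2, -0.9]
width: 14.9
```

>>> apply_moves(increments=[{"tx": 0, "ty": 0, "tz": -0.001, "rx": 0, "ry": 0, "rz": 0, "claw": 0.005}, {"tx": 0, "ty": 0, "tz": -0.001, "rx": 0, "ry": 0, "rz": 0, "claw": 0.005}, {"tx": 0, "ty": 0, "tz": -0.001, "rx": 0, "ry": 0, "rz": 0, "claw": 0.005}])

```text
clock: 25.0
eef_pos: [439.5, 300.2, 74.8]
tool_rot: [-3.141, -0.001, 1.354]
force: [-2.6, 0.1, 7.9]
width: 14.9
```

>>> apply_moves(increments=[{"tx": 0, "ty": 0, "tz": 0.0005, "rx": 0, "ry": 0, "rz": 0, "claw": 0.02}, {"tx": 0, "ty": 0, "tz": 0.0005, "rx": 0, "ry": 0, "rz": 0, "claw": 0.035}, {"tx": 0, "ty": 0, "tz": 0.0005, "rx": 0, "ry": 0, "rz": 0, "claw": 0.05}, {"tx": 0, "ty": 0, "tz": 0.0005, "rx": 0, "ry": 0, "rz": 0, "claw": 0.05}, {"tx": 0, "ty": 0, "tz": 0.02, "rx": 0, "ry": 0, "rz": 0, "claw": 0.05}, {"tx": 0, "ty": 0, "tz": 0.06, "rx": 0, "ry": 0, "rz": 0, "claw": 0.05}, {"tx": 0, "ty": 0, "tz": 0.11, "rx": 0, "ry": 0, "rz": 0, "claw": 0.05}, {"tx": 0.01, "ty": -0.04, "tz": 0.15, "rx": 0, "ry": 0, "rz": 0, "claw": 0.05}, {"tx": 0.01, "ty": -0.085, "tz": 0.17, "rx": 0, "ry": 0, "rz": 0, "claw": 0.05}, {"tx": 0.01, "ty": -0.13, "tz": 0.17, "rx": 0, "ry": 0, "rz": 0, "claw": 0.05}, {"tx": 0.01, "ty": -0.17, "tz": 0.17, "rx": 0, "ry": 0, "rz": 0, "claw": 0.05}, {"tx": 0.01, "ty": -0.2, "tz": 0.17, "rx": 0, "ry": 0, "rz": 0, "claw": 0.05}])

```text
clock: 26.2
eef_pos: [449.1, 97.3, 244.3]
tool_rot: [3.141, -0.0, 1.351]
force: [0.7, 0.0, 0.2]
width: 50.0
```

>>> apply_moves(increments=[{"tx": 0, "ty": -0.045, "tz": 0, "rx": 0, "ry": 0, "rz": 0, "claw": 0.05}, {"tx": 0, "ty": -0.09, "tz": 0, "rx": 0, "ry": 0, "rz": 0, "claw": 0.05}, {"tx": 0, "ty": -0.1, "tz": 0, "rx": 0, "ry": 0, "rz": 0, "claw": 0.05}, {"tx": 0, "ty": -0.1, "tz": 0, "rx": 0, "ry": 0, "rz": 0, "claw": 0.05}])

```text
clock: 26.6
eef_pos: [449.3, -1.7, 244.1]
tool_rot: [3.141, -0.0, 1.349]
force: [-0.6, 0.1, -0.0]
width: 49.9
```

Run:
```python
from fit import *
im=snap('scene','s9.png'); im2=snap('top','t9.png'); s=read_state(); print(s['eef_pos'],s['force'])
I={'scene':im,'top':im2}
fit('coffee_lid',I,[439.5,300,-.217],z0=50); fit('tea_lid',I,[452,-98,0],z0=86); fit('sugar_lid',I,[643,214,0],z0=52)
a=np.clip(im[70:270,180:490].astype(float)*1.5,0,255).astype(np.uint8); cv2.imwrite('pics/s9c.png',cv2.resize(a,None,fx=2.5,fy=2.5)[:,:,::-1])
```

```text
[449.36538968   1.24371988 243.59309717] [ 0.26609783  0.68194981 -0.2797744 ]
scene 19868 top 26678 coffee_lid ([438.964, 299.763, -0.217], np.float64(0.051)) ([439.213, 302.944, -0.203], np.float64(0.05)) ([438.637, 298.152, -0.2], np.float64(0.037))
scene 9763 top 7789 tea_lid ([452.696, -100.137], np.float64(0.109)) ([450.205, -97.358], np.float64(0.091)) ([452.698, -101.508], np.float64(0.115))
scene 13305 top 12787 sugar_lid ([645.571, 213.806], np.float64(0.07)) ([644.986, 216.966], np.float64(0.065)) ([644.592, 212.197], np.float64(0.072))
```

View pics/s9c.png

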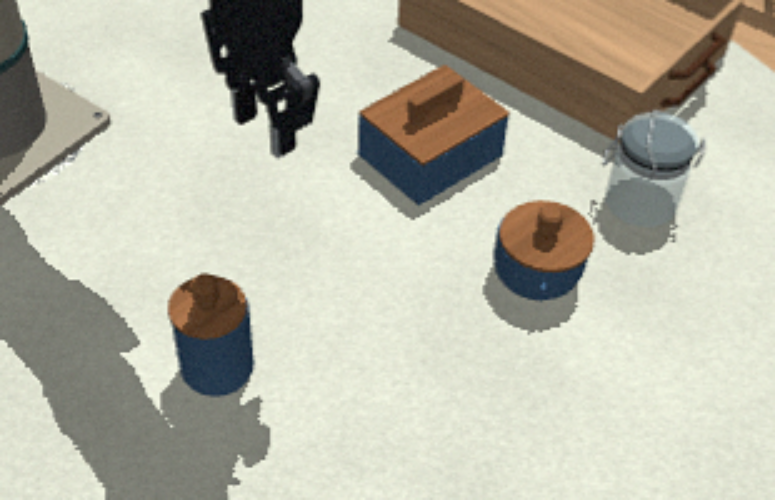

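All three lids look seated and level: coffee at crop (435,113), sugar (545,235) and tea (208,305). The jar, at (655,150), looks undisturbed and the arm is clear.

```bash
python3 -c "
from cell import finish_job; print(finish_job())"
```

```text
the job is handed in; nothing more can be done
None
```

The scoop is back in the coffee box and each wooden lid is on its own vessel. I handed the job in at about 27 s on the clock; `finish_job` gives no verdict.

- **Placing:** I set each piece down until the wrist force showed contact, about 0.3 N for the sugar lid and 5 to 20 N for the others. The tool heights then matched the seated heights to within about 1 mm.
- **Last pictures:** All three lids look level and home, with centres within about 3 mm of the vessel axes. The coffee lid is square to the box within about 0.02 rad. The vessels stand where they were, with the box re-measured within 1 mm before its lid went on. The scoop was seen standing inside the box before the lid closed it in.
- **Disagreements:** The two cameras differed by 2 to 5 mm in y throughout, which I put down to calibration; I used values between the two. My first outline fit of the bowl differed by about 13 mm between the views, so I placed its centre from the rim in both views instead.
- **Not measured:** I did not measure the jam jar or plates at the end. The jar looks undisturbed in the last picture, the plates were outside that crop, and nothing worked close to either.

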